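# Load the instrument cassette into the disinfecting cabinet through its sprung flap

### The job

Lift the spectacle case off the cabinet's loading deck and put it in the grey tray. Then lay the perforated steel instrument cassette between the deck's guide rails, box end towards the cabinet, and push it so that its own nose opens the sprung flap, until it stops at the back of the chamber and the flap has dropped shut behind the box, around its handle stem; keep the cassette level and the gripper off the flap. Finally throw the start lever fully over towards the chamber's back end, leaving the bottle, mug and jar where they are.

Things in the scene. Friction and masses are not known exactly. Their poses are not given: they have to be found in the camera images.
- cabinet: Low white cabinet fixed on the table; origin on the table right under the flap, +x level into the chamber (pushing direction), +y left of that. Loading deck: top 15 mm above the table, x -260 to 0 mm, 130 mm wide. Two steel guide rails along x, inner faces at y +-33 mm, 6 thick, 8 high, over the whole deck and into the chamber. Hood with clear roof: x 0 to 143, y +-53, top 96 mm above the table.
- mouth (a point): point on the deck surface (15 mm above the table), midway between the rails, exactly under the closed flap; axes as the cabinet's. The chamber is 131 mm deep from here to its rigid back wall, the stop.
- flap (a joint): sprung steel flap closing the chamber mouth, hung from a pin 44 mm above the deck, 42 mm long, 86 wide, swings only inwards. 0 = shut, hanging upright; about 1.2 rad lying on the cassette; end stop 1.6. A light spring shuts it (1 to 3 N to push the cassette through). A notch 34 mm wide, 18 high in the middle of its lower edge clears the cassette's stem.
- lever (a joint): start lever: 0 = off (leans towards cabinet -x, the loading end), 1.0 rad = fully over (leans to cabinet +x, the chamber's back end); upright at 0.5. Light friction (about 1 N at the tip); stays where it is left.
- lever_tip (a point): centre of the black ball (26 mm across) at the tip of the start lever, a steel rod 80 mm long on a grey block beside the hood, on the side away from the robot. Its pivot: cabinet x 45, y -95 mm, 37 mm above the table, so the ball is 107 to 117 mm above the table. The ball travels 77 mm along cabinet +x.
- cassette_box (a point): perforated steel cassette, 197 mm long, 0.3 to 0.5 kg. Point: centre of its box end (85 mm along x, 60 wide, 30 high), 15 mm above its underside; +x to the nose. Behind the box a flat stem (100 long, 14 wide, 8 high) along the underside ends in an upright handle plate 12 thick, 40 wide, 50 high, rear face 154.5 mm behind this point. Fully home this point is 88.5 mm past the flap.
- cassette_handle (a point): centre of the cassette's black handle plate in length and width, 30 mm above the cassette's underside, 148.5 mm behind the centre of the box. The box is heavy and the handle light: the centre of mass is 10 mm behind the box's centre (towards the handle). Fully home, the plate's rear face is 66 mm in front of the flap.
- speccase_center (a point): centre of the closed black spectacle case, 150 mm long (x), 46 mm wide (y), 36 mm high, about 0.15 kg; starts lying on the deck between the rails.
- tray: open grey tray, heavy, 210 mm (x) by 105 mm (y), walls 22 mm high and 4 mm thick, floor 4 mm thick; its origin is the centre of its underside. The spectacle case lies in it lengthways along its x.
- cleaner: bystander: white bottle, 120 mm high, 52 mm across; origin at its foot.
- mug: bystander: white mug, 90 mm high, 80 mm across; origin at its foot.
- jar: bystander: glass jar with steel cap, 70 mm high, 68 mm across; origin at its foot.
Things that resemble listed ones, but are neither listed nor needed, are in the scene too. What is shaped like the part that bears cassette_box but purple or yellow is not meant.

How it is judged:
On the way, in this order (a step that is already met when the one before it is completed fails the run):
1. the spectacle case lies in the tray, let go (x of speccase_center in the frame of tray between -0.04 and 0.04 m and y of speccase_center in the frame of tray between -0.035 and 0.035 m and z of speccase_center in the frame of tray below 0.03 m and contact force between the fingers and speccase below 0.1 N), for 0.2 s.
2. the cassette's box stands in the mouth and holds the flap open (value of joint flap above 0.6 rad and x of cassette_box in the frame of mouth between -0.03 and 0.06 m), for 0.1 s.
3. the cassette is home and the flap has shut behind its box (x of cassette_box in the frame of mouth above 0.081 m and value of joint flap below 0.1 rad), for 0.2 s.
4. the start lever is thrown fully over (value of joint lever above 0.85 rad), for 0.1 s.
At the end, for the whole second after the job is handed in: The spectacle case lies flat inside the tray; the cassette lies level on the chamber floor within about 8 mm of the back stop; the flap hangs shut (within 0.1 rad) around the stem; the start lever is over (above 0.85 of 1.0 rad) (all of step 3 and x of speccase_center in the frame of tray between -0.04 and 0.04 m and y of speccase_center in the frame of tray between -0.035 and 0.035 m and z of speccase_center in the frame of tray below 0.03 m and z of cassette_box in the frame of mouth below 0.02 m and angle between cassette_box's own z axis and vertical below 0.1 rad and value of joint lever above 0.85 rad); the robot touches nothing.
It fails at once if the robot touches the flap (contact force between any of the fingers, the arm and flap above 0.3 N).
It fails at once if the cassette is tipped more than about 30 degrees (angle between cassette_box's own z axis and vertical above 0.5 rad).
It fails at once if the bottle, mug or jar is moved more than 25 mm (distance of any of cleaner, mug, jar from where it was at the start of the episode above 0.025 m).
It also fails if it takes over 72 s, if anything falls off the work surface, if the arm or the gripper's body presses on something with over 40 N, if the wrist force passes 120 N, or if a joint passes its speed limit or range.

### The arm

A 6-joint arm with a two-finger parallel gripper is mounted at the origin on the work surface. World frame = base frame: x ahead of the robot, y to its left, z up, the work surface at z = 0. Lengths are in m, angles in rad, forces in N, time in s.
With the tool pointing down it reaches from about 0.3 to 0.875 m from the base axis. Payload 6.4 kg.
Tool frame: the origin (TCP) lies at the very end of the fingers, on their centre line; the grasp point (between the pads) lies 19 mm behind it; x points along the fingers, y is the direction in which the jaws open and shut, and the axes are right-handed (so a half turn about x gives the same grasp; the last joint's range is limited). The gripper opens to 88 mm and grips with 3 to 60 N. Pads are 18 mm wide; open, the fingers measure 123 mm over their backs; the gripper's body (75 mm by 187 mm) begins 45 mm behind the grasp point.
Start: joints at [0.999, 0.181, 1.607, -0, 1.354, -0.206], TCP at [0.206, 0.537, 0.239] pointing down, gripper open.
Joint ranges: [-2.99, 2.99], [-0.89, 2.07], [0.3, 2.58], [-1.14, 4.28], [0, 2.63], [-3.12, 3.12]. Speed limits (rad/s): [2.57, 2.57, 3.01, 3.14, 3.14, 3.14].

### API

Orientations are given as a 3x3 rotation matrix whose columns are the frame's x, y, z axes.
In Python, from station import r, open_jaws, clamp, solver, viewer, job, monitor gives the robot as it stands. Calls block until the motion is done:
- r.move_ptp(position, orientation): joint-space move of the TCP to a pose.
- r.move_l(position, velocity=0.15, rotation=None, max_force=None): straight line of the TCP; rotation=None keeps the orientation; velocity is the mean speed in m/s. With max_force (N) it stops when the force on the tool has changed by that much, and returns True; else False.
- r.goto_joints(angles): joint-space move.
- open_jaws() and clamp(grasp_force=None): open the fingers fully, or close them until they stop; grasp_force is the grip in N (None keeps the last).
- r.sleep(seconds).
- solver.inverse_kinematics(position, orientation): joint angles nearest the present ones, or None.
- viewer.read_camera(name): name is "side" or "top" or "wrist"; returns the picture (420x560x3 uint8, red, green, blue); there is no depth.
- viewer.camera_info(name): a dict with "camera_matrix" (3x3 intrinsics, pixels), "R" (3x3) and "t" (3): a world point X has camera coordinates R X + t; the wrist camera has in their place "T_tool_cam" (4x4, takes a point from camera to tool coordinates, whose origin is the TCP and whose axes are the tool frame's). Camera axes: x right, y down, z forward; pixel columns grow to the right and rows downward; lengths in m; the calibration is good to about 2 mm. A picture is of the moment at which its call begins: read the wrist's pose just before it. camera_info takes no time and is no camera call.
A pose or a line that the arm cannot do raises r.MotionError and nothing moves.
- job.finish_job(): hands the job in, once; it reports no verdict.
Readings, each from a call of its own:
- monitor.current_clock(): time.
- monitor.current_q(): joint angles.
- monitor.current_dq(): joint speeds.
- monitor.current_joint_torque(): joint torques, N m.
- monitor.current_tcp_pos(): TCP position.
- monitor.current_tool_rot(): TCP orientation.
- monitor.current_contact_force(): force on the tool from outside, world axes, zero at the start.
- monitor.current_wrist_torque(): the same for the moment, N m.
- monitor.current_finger_gap(): finger opening in m.
Only numpy, scipy, OpenCV 4.12 (cv2) and the standard library are available. Lean on these libraries where they do the work, as an engineer would, in place of code of your own. Each camera call takes 0.05 s, during which the arm holds its last target.

## Working session

There is one attempt and no reset: what is moved stays moved. The work goes in short steps, each a Python script; the robot and the scene stay as the last script left them, time stands still between calls to the robot, and variables do not carry over. Pictures are saved under pics/ and viewed, and the job is handed in when it is done.

```bash
ls; mkdir -p pics; python3 - <<'E'
from station import r,viewer,monitor
import cv2
for n in ("side","top","wrist"):
    im=viewer.read_camera(n); cv2.imwrite(f"pics/{n}0.png",im[:,:,::-1])
    print(n,viewer.camera_info(n))
print(monitor.current_clock(),monitor.current_tcp_pos(),monitor.current_tool_rot())
E
```

```text
pics
side {'camera_matrix': array([[457.83073008,   0.        , 274.67115459],
       [  0.        , 457.83073008, 207.22028001],
       [  0.        ,   0.        ,   1.        ]]), 'R': array([[ 0.86869708, -0.49531337, -0.00548112],
       [-0.34029253, -0.58870243, -0.73323288],
       [ 0.3599533 ,  0.63882244, -0.67995552]]), 't': array([-0.48298421,  0.224926  ,  1.2673163 ])}
top {'camera_matrix': array([[385.80180653,   0.        , 277.34461799],
       [  0.        , 385.80180653, 209.95836836],
       [  0.        ,   0.        ,   1.        ]]), 'R': array([[-0.00481613, -0.99988612, -0.01430204],
       [-0.99825851,  0.0056482 , -0.05872002],
       [ 0.05879411,  0.01399433, -0.99817203]]), 't': array([-0.04425593,  0.5169761 ,  1.09148182])}
wrist {'camera_matrix': array([[357.90067696,   0.        , 283.2720775 ],
       [  0.        , 357.90067696, 209.02224778],
       [  0.        ,   0.        ,   1.        ]]), 'T_tool_cam': array([[-6.37653054e-04, -3.24057699e-01,  9.46037103e-01,
        -1.46224863e-01],
       [ 9.99999782e-01, -3.66890574e-04,  5.48349740e-04,
        -3.32839812e-04],
       [ 1.69395140e-04,  9.46037247e-01,  3.24057863e-01,
        -8.39778275e-02],
       [ 0.00000000e+00,  0.00000000e+00,  0.00000000e+00,
         1.00000000e+00]])}
0.15 [0.20543513 0.53661347 0.23802829] [[-7.47862944e-04  3.57727628e-01  9.33825671e-01]
 [-1.13038413e-03  9.33825034e-01 -3.57728289e-01]
 [-9.99999081e-01 -1.32311345e-03 -2.94003506e-04]]
```

View pics/side0.png

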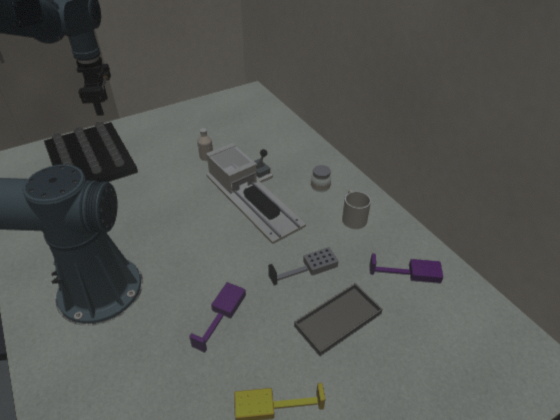

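View pics/top0.png

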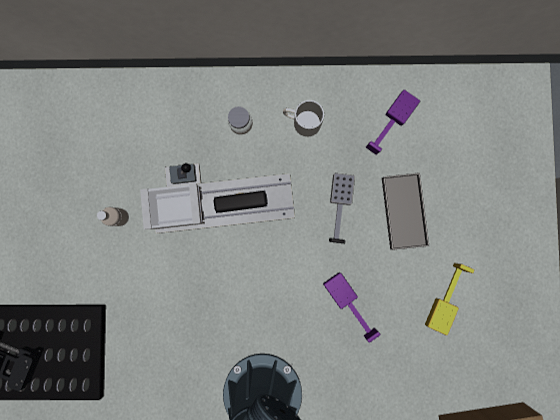

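View pics/wrist0.png

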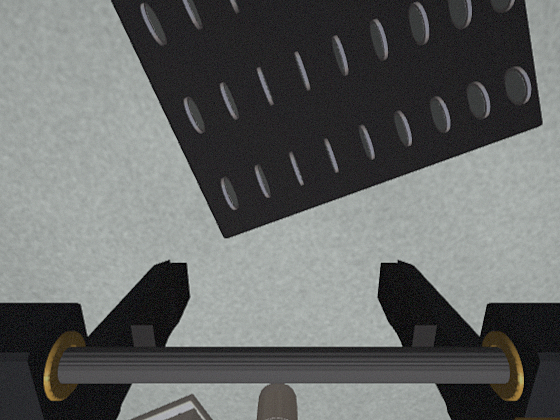

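Top view: steel cassette has its box at (342,188) and handle at (337,240). Its lookalikes are purple at (403,107)/(340,290) and yellow at (442,316); only the grey one fits. The tray is at (405,211), the case on the deck at (240,202), and the lever ball at about (186,168). Next I'll zoom in.

```bash
python3 - <<'E'
import cv2
im=cv2.imread("pics/top0.png")
a=cv2.resize(im[150:245,130:305],None,fx=4.5,fy=4.5,interpolation=cv2.INTER_CUBIC);a=cv2.convertScaleAbs(a,alpha=1.3)
b=cv2.resize(im[160:260,320:440],None,fx=5.5,fy=5.5,interpolation=cv2.INTER_CUBIC);b=cv2.convertScaleAbs(b,alpha=1.5)
cv2.imwrite("pics/z1.png",a);cv2.imwrite("pics/z2.png",b)
E
```

```text
(no output)
```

View pics/z1.png

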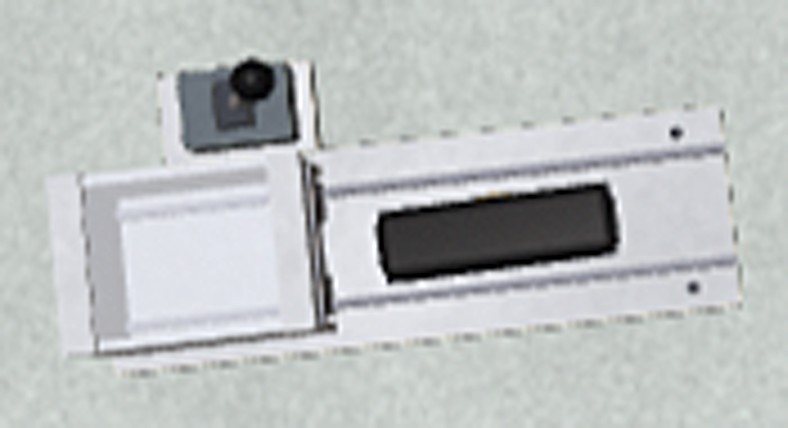

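View pics/z2.png

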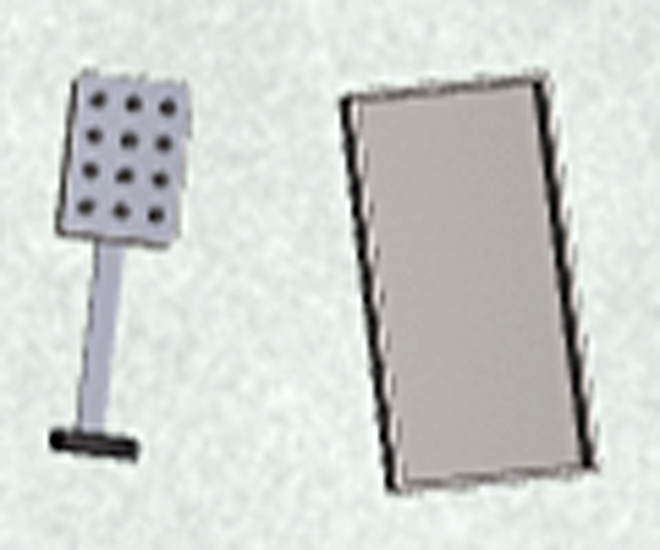

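```bash
cat > h.py <<'E'
import numpy as np, cv2
from station import r,open_jaws,clamp,solver,viewer,job,monitor
CI={n:viewer.camera_info(n) for n in("side","top","wrist")}
def cast(name,uv,z,pose=None):
    c=CI[name]; d=np.linalg.inv(c["camera_matrix"])@[uv[0],uv[1],1.]
    if name=="wrist":
        p,R=pose; T=c["T_tool_cam"]; d=R@T[:3,:3]@d; o=np.array(p)+R@T[:3,3]
    else: d=c["R"].T@d; o=-c["R"].T@c["t"]
    return o+d*(z-o[2])/d[2]
def proj(name,X,pose=None):
    c=CI[name]; X=np.array(X,float)
    if name=="wrist":
        p,R=pose; T=c["T_tool_cam"]; q=T[:3,:3].T@(R.T@(X-p)-T[:3,3])
    else: q=c["R"]@X+c["t"]
    q=c["camera_matrix"]@q; return q[:2]/q[2]
def down(a):  # tool pointing down, jaw axis (tool y) at yaw a in world
    y=np.array([np.cos(a),np.sin(a),0]);x=np.array([0,0,-1.]);return np.column_stack([x,y,np.cross(x,y)])
def snap(fn):
    pose=(np.array(monitor.current_tcp_pos()),np.array(monitor.current_tool_rot()))
    im=viewer.read_camera("wrist")[:,:,::-1].copy(); cv2.imwrite("pics/"+fn+".png",im); np.savez("pics/"+fn+".npz",p=pose[0],R=pose[1]); return im,pose
def load(fn):
    d=np.load("pics/"+fn+".npz"); return cv2.imread("pics/"+fn+".png"),(d["p"],d["R"])
E
python3 - <<'E'
from h import *
z=lambda u,v,f,o:((u+.5)/f-.5+o[0],(v+.5)/f-.5+o[1])
a=lambda u,v:z(u,v,4.5,(130,150)); b=lambda u,v:z(u,v,5.5,(320,160))
np.set_printoptions(precision=4,suppress=True)
for n,q,h in [("deckTR",a(723,108),.015),("deckBR",a(740,302),.015),("rail1 r",a(722,150),.023),("rail2 r",a(735,262),.023),("rail1 l",a(330,190),.023),("rail2 l",a(340,303),.023),
 ("case l",a(383,247),.051),("case r",a(612,217),.051),("ball",a(252,79),.11),
 ("box tl",b(80,72),.03),("box tr",b(188,80),.03),("box bl",b(60,234),.03),("box br",b(172,243),.03),("handle l",b(50,435),.05),("handle r",b(137,445),.05),
 ("tray tl",b(342,98),.022),("tray tr",b(545,77),.022),("tray bl",b(390,490),.022),("tray br",b(595,466),.022)]:
    print(n,np.round(q,1),cast("top",q,h)[:2])
for n,uv,h in[("jar",(240,117),.07),("mug",(308,106),.09),("bottle",(101,217),.12)]: print(n,cast("top",uv,h)[:2])
E
```

```text
deckTR [290.3 173.6] [ 0.6214 -0.0847]
deckBR [294.1 216.7] [ 0.4971 -0.0947]
rail1 r [290.1 182.9] [ 0.5934 -0.0838]
rail2 r [292.9 207.8] [ 0.5221 -0.0915]
rail1 l [202.9 191.8] [0.5694 0.1657]
rail2 l [205.2 216.9] [0.4975 0.1588]
case l [214.7 204.5] [0.5308 0.1267]
case r [265.6 197.8] [ 0.5486 -0.015 ]
ball [185.6 167.2] [0.626 0.194]
box tl [334.1 172.7] [ 0.6209 -0.2089]
box tr [353.8 174.1] [ 0.6164 -0.2644]
box bl [330.5 202.1] [ 0.5371 -0.1975]
box br [350.9 203.8] [ 0.5322 -0.2548]
handle l [328.7 238.7] [ 0.4345 -0.1887]
handle r [344.5 240.5] [ 0.4293 -0.2322]
tray tl [381.8 177.4] [ 0.6076 -0.3454]
tray tr [418.7 173.6] [ 0.6179 -0.4504]
tray bl [390.5 248.7] [ 0.4051 -0.3657]
tray br [427.8 244.3] [ 0.4169 -0.4706]
jar [0.7718 0.0544]
mug [ 0.7943 -0.1325]
bottle [0.4947 0.4118]
```

```bash
python3 - <<'E'
from h import *
r.move_ptp([0.545,0.07,0.25],down(np.radians(5.5)))
snap("w1"); print(monitor.current_clock(),monitor.current_q(),monitor.current_tcp_pos())
E
```

```text
2.275 [-8.66550937e-02  1.14095148e-01  1.65933321e+00  1.91070087e-04
  1.36826421e+00 -1.84284357e-01] [0.54481045 0.07097306 0.24998403]
```

View pics/w1.png

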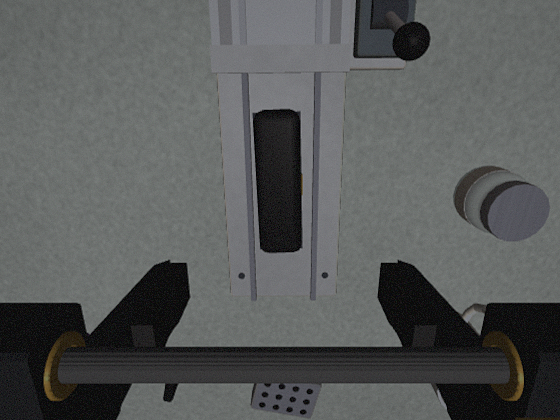

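The wrist view shows the deck's near end at row ~297, dots at (241,275)/(325,275), the case spanning (253-302, 110-252), and the hood front at row ~72. I'll zoom for the rail edges.

```bash
python3 - <<'E'
import cv2
im=cv2.imread("pics/w1.png")
a=cv2.convertScaleAbs(im,alpha=1.6)
cv2.imwrite("pics/z3.png",cv2.resize(a[60:310,205:355],None,fx=2.4*1.0,fy=2.4,interpolation=cv2.INTER_CUBIC))
cv2.imwrite("pics/z4.png",cv2.resize(a[240:305,220:350],None,fx=6,fy=6,interpolation=cv2.INTER_CUBIC))
import numpy as np
g=cv2.GaussianBlur(im,(1,5),0).mean(2)
for row in (90,265,285): print(row,[(c,int(g[row,c])) for c in range(214,346)])
E
```

```text
90 [(214, 112), (215, 113), (216, 109), (217, 94), (218, 124), (219, 121), (220, 124), (221, 122), (222, 121), (223, 123), (224, 123), (225, 124), (226, 122), (227, 123), (228, 124), (229, 124), (230, 125), (231, 126), (232, 124), (233, 124), (234, 124), (235, 124), (236, 125), (237, 123), (238, 123), (239, 125), (240, 125), (241, 121), (242, 88), (243, 88), (244, 86), (245, 89), (246, 87), (247, 80), (248, 68), (249, 131), (250, 125), (251, 124), (252, 122), (253, 124), (254, 121), (255, 121), (256, 124), (257, 122), (258, 124), (259, 125), (260, 123), (261, 126), (262, 124), (263, 124), (264, 124), (265, 126), (266, 126), (267, 124), (268, 123), (269, 123), (270, 124), (271, 124), (272, 123), (273, 125), (274, 124), (275, 122), (276, 124), (277, 122), (278, 126), (279, 122), (280, 126), (281, 123), (282, 124), (283, 124), (284, 124), (285, 124), (286, 125), (287, 126), (288, 124), (289, 126), (290, 127), (291, 126), (292, 125), (293, 126), (294, 124), (295, 124), (296, 126), (297, 124), (298, 123), (299, 124), (300, 125), (301, 124), (302, 125), (303, 124), (304, 126), (305, 125), 
[... 2924 characters left out ...]
(287, 116), (288, 115), (289, 117), (290, 119), (291, 117), (292, 116), (293, 116), (294, 116), (295, 116), (296, 118), (297, 117), (298, 116), (299, 118), (300, 114), (301, 115), (302, 116), (303, 116), (304, 116), (305, 115), (306, 118), (307, 116), (308, 120), (309, 117), (310, 92), (311, 74), (312, 90), (313, 90), (314, 88), (315, 93), (316, 114), (317, 120), (318, 117), (319, 117), (320, 117), (321, 120), (322, 120), (323, 119), (324, 119), (325, 120), (326, 117), (327, 117), (328, 118), (329, 118), (330, 119), (331, 118), (332, 115), (333, 115), (334, 116), (335, 113), (336, 97), (337, 107), (338, 108), (339, 106), (340, 108), (341, 109), (342, 113), (343, 109), (344, 110), (345, 108)]
```

View pics/z4.png

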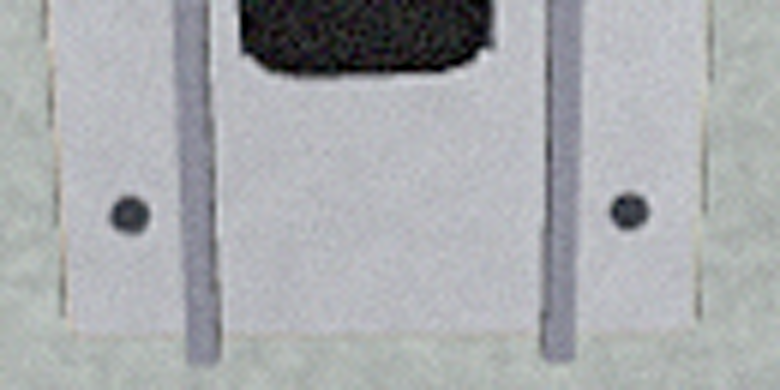

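View pics/z3.png

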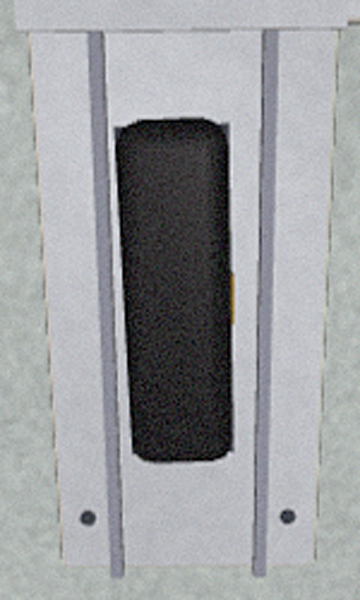

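```bash
python3 - <<'E'
from h import *
np.set_printoptions(precision=4,suppress=True)
im,P=load("w1")
def c(u,v,z): return cast("wrist",(u,v),z,P)[:2]
L90,L265,L285=c(241.4,90,.023),c(249.3,265,.023),c(250.3,285,.023)
R90,R265,R285=c(320.4,90,.023),c(316.4,265,.023),c(315.6,285,.023)
dl90,dl265,dr90,dr265=c(217,90,.015),c(229.3,265,.015),c(345,90,.015),c(337,265,.015)
for n,p,q in(("railL",L285,L90),("railR",R285,R90),("deckL",dl265,dl90),("deckR",dr265,dr90)):
    d=q-p; print(n,p,q,np.degrees(np.arctan2(d[1],d[0])))
for a,b in((L90,R90),(L285,R285),(dl90,dr90),(dl265,dr265)): print("width",np.linalg.norm(a-b),(a+b)/2)
print("deck end",c(231,295.6,.015),c(336,295.6,.015),"rail end",c(253.8,300.3,.023),c(313,300.3,.023))
print("hood front top",c(283,72,.096))
# case mask
g=im.max(2); m=((g<62)*255).astype(np.uint8); m[:95]=0;m[262:]=0;m[:,:246]=0;m[:,310:]=0
m=cv2.morphologyEx(m,cv2.MORPH_OPEN,np.ones((5,5)))
cs=max(cv2.findContours(m,0,2)[0],key=cv2.contourArea); print(cv2.minAreaRect(cs))
q=np.array([c(*p[0],.045) for p in cs],np.float32); rc=cv2.minAreaRect((q*1000)); print("case",rc)
# ball
m=((g<45)*255).astype(np.uint8); k=m[10:75,385:440]; cs=max(cv2.findContours(k,0,2)[0],key=cv2.contourArea); (x,y),rad=cv2.minEnclosingCircle(cs); print("ball",x+385,y+10,rad,c(x+385,y+10,.107))
E
```

```text
railL [ 0.5199 -0.0711] [0.4963 0.1475] 96.15984091573836
railR [ 0.5971 -0.0636] [0.5741 0.1551] 96.00953583991794
deckL [ 0.4928 -0.0514] [0.4709 0.145 ] 96.38406949476094
deckR [ 0.6203 -0.0389] [0.5996 0.1575] 96.0097283836861
width 0.0781798318543759 [0.5352 0.1513]
width 0.07760285694445546 [ 0.5585 -0.0674]
width 0.1293861493588217 [0.5352 0.1512]
width 0.12809546856295428 [ 0.5566 -0.0451]
deck end [ 0.4969 -0.0931] [ 0.6252 -0.0806] rail end [ 0.5255 -0.0917] [ 0.5966 -0.0848]
hood front top [0.536  0.1655]
((278.2589416503906, 180.49041748046875), (142.7539825439453, 46.52365493774414), 87.87889862060547)
case ((541.656982421875, 60.03627014160156), (45.39053726196289, 149.0072479248047), 7.193321704864502)
ball 402.7906970977783 36.0 26.767784118652344 [0.621  0.1981]
```

```bash
python3 - <<'E'
from h import *
R1=down(np.radians(7.2))
r.move_ptp([.5417,.060,.08],R1)
r.move_l([.5417,.060,.029],.1)
clamp(25); print(monitor.current_finger_gap(),monitor.current_clock())
r.move_l([.5417,.060,.13],.2)
R2=down(np.radians(-84.3))
r.move_ptp([.512,-.408,.11],R2)
print(monitor.current_finger_gap(),monitor.current_clock(),monitor.current_contact_force())
im=viewer.read_camera("top"); cv2.imwrite("pics/top1.png",im[:,:,::-1])
snap("w2")
E
```

```text
0.04559267472798555 4.3583
0.045723257886529464 6.7333 [ 0.92752169  0.24138563 -0.95781643]
```

View pics/top1.png

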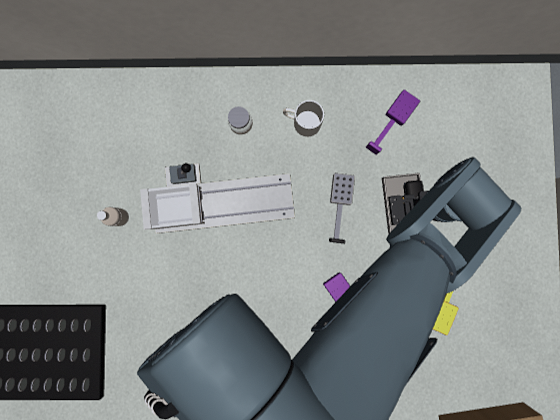

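View pics/w2.png

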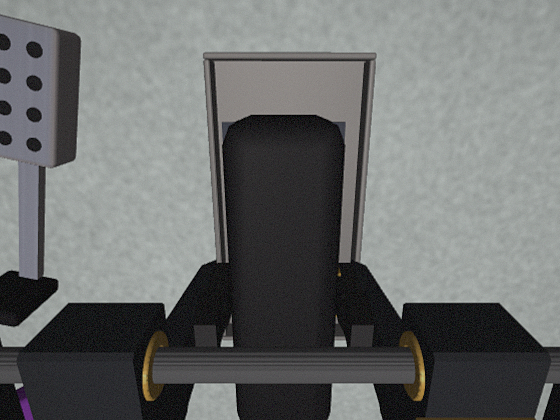

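```bash
python3 - <<'E'
from h import *
r.move_l([.512,-.408,.026],.12)
open_jaws(); r.sleep(.3)
r.move_l([.512,-.408,.12],.25)
r.move_ptp([.51,-.225,.25],down(np.radians(-98.2)))
r.sleep(.2)
snap("w3"); print(monitor.current_clock())
E
```

```text
10.4167
```

View pics/w3.png

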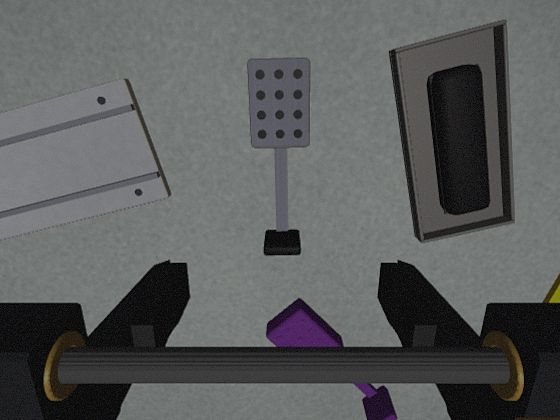

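The case lies flat in the tray at (461,138). The grey perforated cassette has its box at (279,103) and its black handle at (282,241). I'll measure it and confirm with an enlarged crop.

```bash
python3 - <<'E'
from h import *
np.set_printoptions(precision=4,suppress=True)
im,P=load("w3")
cv2.imwrite("pics/z5.png",cv2.resize(cv2.convertScaleAbs(im[45:270,215:345],alpha=1.6),None,fx=2.6,fy=2.6,interpolation=cv2.INTER_CUBIC))
c=lambda u,v,z:cast("wrist",(u,v),z,P)[:2]
h=im[45:160,235:325]; b,g,rr=[h[:,:,i].astype(int) for i in range(3)]
m=(((b-g)>1)*255).astype(np.uint8); m=cv2.morphologyEx(cv2.medianBlur(m,5),cv2.MORPH_CLOSE,np.ones((9,9)));m=cv2.morphologyEx(m,cv2.MORPH_OPEN,np.ones((21,21)))
cs=max(cv2.findContours(m,0,2)[0],key=cv2.contourArea)[:,0]+[235,45]
print(cs.min(0),cs.max(0))
print(cv2.minAreaRect(np.array([c(*p,.03) for p in cs],np.float32)*1000))
# hole centres
g2=im[60:145,250:308].max(2); mm=((g2<75)*255).astype(np.uint8)
n,l,s,ce=cv2.connectedComponentsWithStats(mm)
pts=np.array([ce[i]+[250,60] for i in range(1,n) if s[i,4]>30]); print(len(pts))
w=np.array([c(*p,.03) for p in pts]); print("holes mean",w.mean(0)); print(w)
print("handle top", c(264.5,231.5,.05),c(300,231.5,.05),c(282,231.5,.05))
E
```

```text
[249  58] [308 146]
((578.0515747070312, -231.56407165527344), (57.23190689086914, 82.83496856689453), 82.61180114746094)
12
holes mean [ 0.5776 -0.2315]
[[ 0.6055 -0.2351]
 [ 0.6031 -0.2529]
 [ 0.6077 -0.2172]
 [ 0.5891 -0.2148]
 [ 0.5868 -0.2327]
 [ 0.5846 -0.2504]
 [ 0.5704 -0.2125]
 [ 0.5684 -0.2303]
 [ 0.566  -0.2481]
 [ 0.5475 -0.246 ]
 [ 0.552  -0.2102]
 [ 0.5497 -0.2281]]
handle top [ 0.4549 -0.1982] [ 0.4496 -0.2348] [ 0.4523 -0.2162]
```

View pics/z5.png

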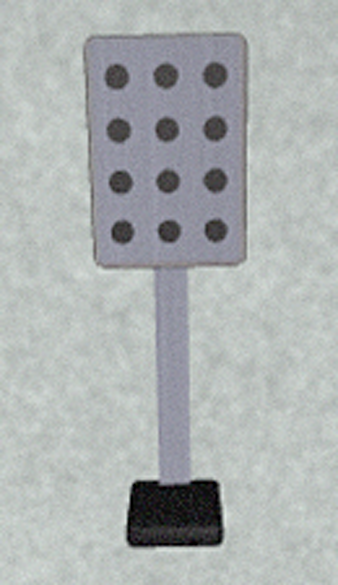

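Crop confirms it: a grey perforated box, grey stem and black handle. Grasping it now.

```bash
python3 - <<'E'
from h import *
R1=down(np.radians(-97.2))
r.move_ptp([.5677,-.2302,.08],R1)
r.move_l([.5677,-.2302,.012],.1)
clamp(45); print(monitor.current_finger_gap(),monitor.current_clock())
r.move_l([.5677,-.2302,.12],.12)
print(monitor.current_finger_gap(),monitor.current_contact_force(),monitor.current_wrist_torque())
snap("w4")
r.move_ptp([.5456,.0574,.10],down(np.radians(6.1)))
r.move_l([.5456,.0574,.045],.12)
snap("w5"); print(monitor.current_finger_gap(),monitor.current_clock(),monitor.current_tcp_pos())
im=viewer.read_camera("side"); cv2.imwrite("pics/side1.png",im[:,:,::-1])
E
```

```text
0.059673597227196125 12.5417
0.059664275075220055 [-0.15695207 -0.23137197 -3.1336268 ] [0.0497237  0.13398591 0.01630092]
0.05947384470356161 15.5167 [0.54640121 0.05705129 0.045715  ]
```

View pics/w4.png

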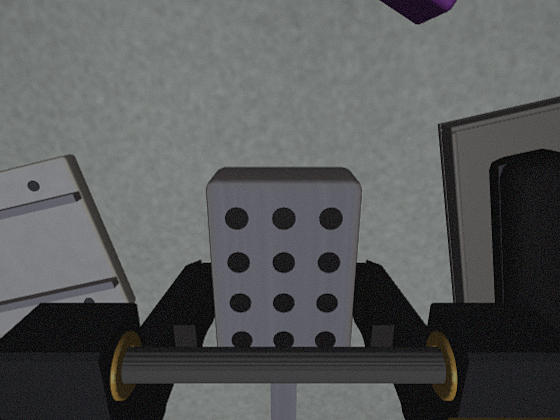

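View pics/w5.png

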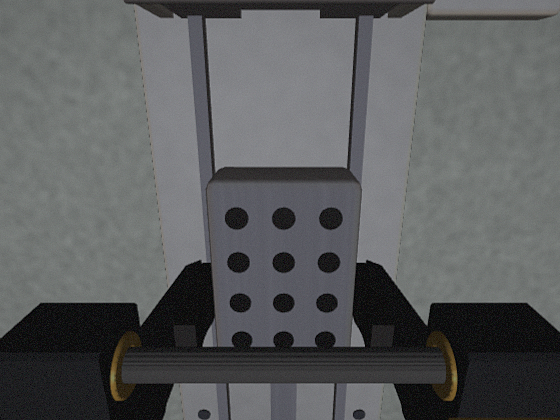

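View pics/side1.png

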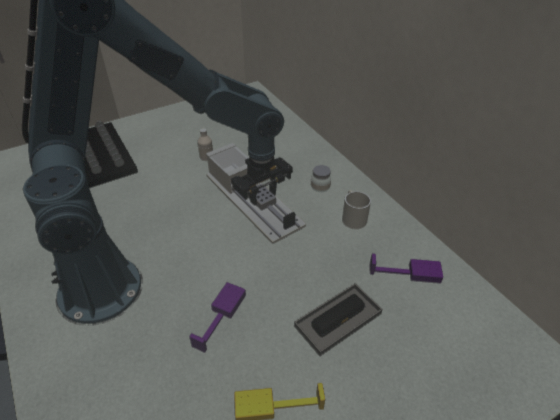

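```bash
python3 - <<'E'
from h import *
np.set_printoptions(precision=4,suppress=True)
r.sleep(.1); im,P=snap("w6"); print(P[0],np.degrees(np.arctan2(P[1][1,1],P[1][0,1])))
g=cv2.GaussianBlur(im,(1,5),0).mean(2).astype(int)
for row in (60,140): print(row,list(zip(range(185,220),g[row,185:220])),list(zip(range(343,376),g[row,343:376])))
z=P[0][2]-.012+.03
g2=im[200:320,215:352].max(2); n,l,s,ce=cv2.connectedComponentsWithStats(((g2<55)*255).astype(np.uint8))
for i in range(1,n):
    if s[i,4]>100: q=ce[i]+[215,200]; print(q,s[i,4],cast("wrist",q,z,P)[:2])
E
```

```text
[0.5465 0.0573 0.046 ] 6.092428775393246
60 [(185, np.int64(130)), (186, np.int64(130)), (187, np.int64(130)), (188, np.int64(133)), (189, np.int64(127)), (190, np.int64(96)), (191, np.int64(90)), (192, np.int64(92)), (193, np.int64(93)), (194, np.int64(93)), (195, np.int64(93)), (196, np.int64(91)), (197, np.int64(92)), (198, np.int64(92)), (199, np.int64(92)), (200, np.int64(93)), (201, np.int64(92)), (202, np.int64(92)), (203, np.int64(92)), (204, np.int64(33)), (205, np.int64(32)), (206, np.int64(46)), (207, np.int64(92)), (208, np.int64(139)), (209, np.int64(133)), (210, np.int64(130)), (211, np.int64(131)), (212, np.int64(130)), (213, np.int64(131)), (214, np.int64(131)), (215, np.int64(130)), (216, np.int64(131)), (217, np.int64(127)), (218, np.int64(130)), (219, np.int64(130))] [(343, np.int64(128)), (344, np.int64(128)), (345, np.int64(127)), (346, np.int64(126)), (347, np.int64(127)), (348, np.int64(127)), (349, np.int64(128)), (350, np.int64(131)), (351, np.int64(122)), (352, np.int64(20)), (353, np.int64(28)), (354, np.int64(47)), (355, np.int64(90)), (356, np.int64(94)),
[... 1537 characters left out ...]
p.int64(95)), (361, np.int64(95)), (362, np.int64(101)), (363, np.int64(132)), (364, np.int64(134)), (365, np.int64(132)), (366, np.int64(132)), (367, np.int64(133)), (368, np.int64(133)), (369, np.int64(133)), (370, np.int64(134)), (371, np.int64(132)), (372, np.int64(133)), (373, np.int64(133)), (374, np.int64(134)), (375, np.int64(131))]
[236.0806 217.9899] 397 [0.5252 0.0919]
[283.1894 218.1212] 396 [0.5431 0.0937]
[330.4236 218.0952] 399 [0.5611 0.0956]
[238.0195 262.0947] 359 [0.5272 0.0732]
[283.3034 262.132 ] 356 [0.5451 0.0751]
[328.3202 262.2079] 356 [0.563 0.077]
[239.8513 302.4557] 316 [0.5292 0.0547]
[283.1442 302.5256] 312 [0.5471 0.0565]
[326.4633 302.5879] 313 [0.565  0.0584]
```

```bash
python3 - <<'E'
from h import *
np.set_printoptions(precision=4,suppress=True)
im,P=load("w6"); c=lambda u,v,z:cast("wrist",(u,v),z,P)[:2]
M=[];
for row,a,b in((60,189.6,368.0),(140,196.0,362.4)):
    A,B=c(a,row,.023),c(b,row,.023); print(np.linalg.norm(A-B)); M.append((A+B)/2)
    # inner top edges
    print("inner",)
M=np.array(M);d=M[0]-M[1]; ang=np.degrees(np.arctan2(d[1],d[0])); print(M,ang)
z=P[0][2]+.018
H=np.array([c(283.19,218.12,z),c(283.14,302.53,z)]);e=H[0]-H[1];print("box ang",np.degrees(np.arctan2(e[1],e[0])))
a=np.radians(96.1);ax=np.array([np.cos(a),np.sin(a)]);ay=np.array([-ax[1],ax[0]])
print("rail mid lateral",M@ay,"box lateral",H@ay)
hole=np.array([c(*p,z) for p in((236.08,217.99),(330.42,218.1))]);print("row1 mean lat",hole.mean(0)@ay)
# flap lower edge/hood front seen at row ~12
print("flap front y?",c(280,10,.017), "mouth est", (.5334,.1717))
E
```

```text
0.0780337957433398
inner
0.0780141222628247
inner
[[0.5351 0.1517]
 [0.5388 0.1172]] 96.16020997111113
box ang 96.04653149436994
rail mid lateral [-0.5482 -0.5482] box lateral [-0.55 -0.55]
row1 mean lat -0.550028885903639
flap front y? [0.5334 0.1722] mouth est (0.5334, 0.1717)
```

```bash
python3 - <<'E'
from h import *
np.set_printoptions(precision=4,suppress=True)
r.move_l([.5438,.0572,.045],.05); r.sleep(.2); print(monitor.current_tcp_pos())
hit=r.move_l([.5438,.0572,.0262],.03,max_force=6); print(hit,monitor.current_tcp_pos(),monitor.current_contact_force())
r.sleep(.1); im,P=snap("w7"); print(monitor.current_clock())
c=lambda u,v,z:cast("wrist",(u,v),z,P)[:2]
a=np.radians(96.1);ay=np.array([-np.sin(a),np.cos(a)])
z=P[0][2]+.018
g2=im[200:320,215:352].max(2); n,l,s,ce=cv2.connectedComponentsWithStats(((g2<55)*255).astype(np.uint8))
print([c(*(ce[i]+[215,200]),z)@ay for i in range(1,n) if s[i,4]>100])
g=cv2.GaussianBlur(im,(1,5),0).mean(2)
for row in(60,140):
    x=g[row]; L=[k for k in range(150,230) if x[k]<112][0]-.5; Rr=[k for k in range(335,400) if x[k]<112][-1]+.5
    A,B=c(L,row,.023),c(Rr,row,.023); print(L,Rr,np.linalg.norm(A-B),(A+B)/2@ay)
E
```

```text
[0.5438 0.0572 0.0451]
True [0.5434 0.0572 0.0273] [-1.447  -0.9989  4.006 ]
16.8833
[np.float64(-0.5289567677190082), np.float64(-0.5469631856770608), np.float64(-0.565021606136136), np.float64(-0.5289309625620382), np.float64(-0.5470127412505544), np.float64(-0.5650087652436055), np.float64(-0.5289555019987379), np.float64(-0.5469435223598264), np.float64(-0.5648963047082775)]
186.5 386.5 0.07785542513273498 -0.5482439115893718
192.5 379.5 0.07801473309647537 -0.5481185072440121
```

View pics/w7.png

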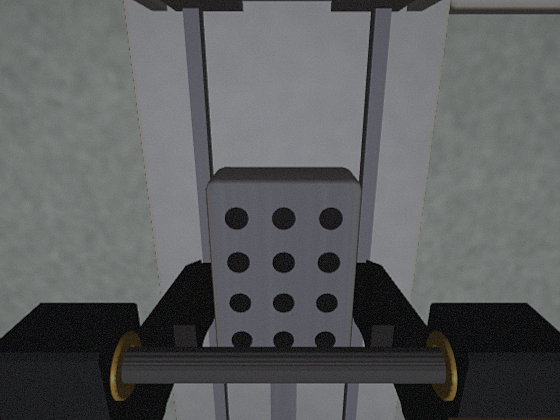

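```bash
cat >> h.py <<'E'
AN=np.radians(96.1);AX=np.array([np.cos(AN),np.sin(AN)]);AY=np.array([-AX[1],AX[0]]);MO=np.array([.5324,.1716])
def cab(x,y,z): return [*(MO+x*AX+y*AY),z]
def tocab(p): d=np.array(p[:2])-MO; return d@AX,d@AY,p[2]
E
python3 - <<'E'
from h import *
np.set_printoptions(precision=4,suppress=True)
open_jaws(); r.sleep(.1)
p=monitor.current_tcp_pos()
r.move_l([p[0],p[1],.14],.2)
snap("w8")
clamp(20)
r.move_l(cab(-.300,0,.14),.25)
r.move_l(cab(-.300,0,.026),.15); r.sleep(.1)
snap("w9")
im=viewer.read_camera("side"); cv2.imwrite("pics/side2.png",im[:,:,::-1])
print(monitor.current_clock(),tocab(monitor.current_tcp_pos()),monitor.current_finger_gap(),monitor.current_contact_force())
E
```

```text
21.6417 (np.float64(-0.30040715018891967), np.float64(-0.0007441184079113652), np.float64(0.027121515849159672)) 0.0007532205501826223 [-1.1468 -0.3589 -0.3064]
```

View pics/w8.png

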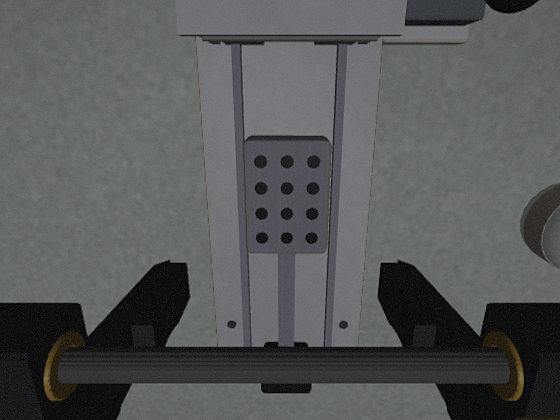

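View pics/w9.png

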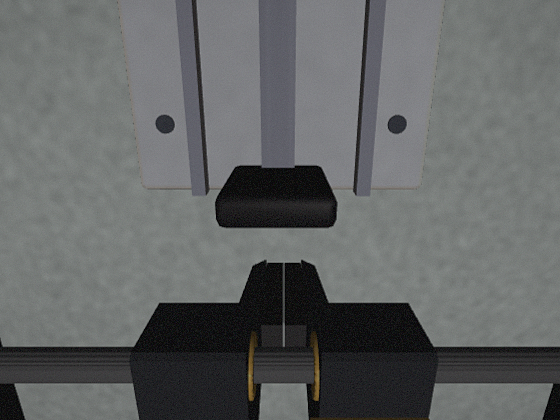

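View pics/side2.png

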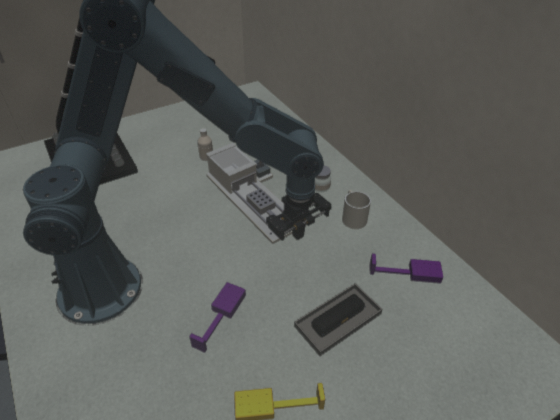

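```bash
python3 - <<'E'
from h import *
np.set_printoptions(precision=4,suppress=True)
hit=r.move_l(cab(-.20,.001,.026),.06,max_force=14); print(hit,tocab(monitor.current_tcp_pos()),monitor.current_contact_force())
snap("w10")
if not hit:
    hit=r.move_l(cab(-.115,.001,.026),.06,max_force=14); print(hit,tocab(monitor.current_tcp_pos()),monitor.current_contact_force()); snap("w11")
print(monitor.current_clock())
E
```

```text
False (np.float64(-0.20014984987129417), np.float64(0.0009936787280676544), np.float64(0.025976460730583014)) [ 0.2484 -2.3592 -0.4484]
False (np.float64(-0.11480721692170963), np.float64(0.0010769363255551299), np.float64(0.02594683193564924)) [0.5665 0.1892 0.0534]
25.125
```

```bash
python3 -c "
import cv2
cv2.imwrite('pics/z6.png',cv2.hconcat([cv2.resize(cv2.imread('pics/w%d.png'%i),(400,300)) for i in(10,11)]))"
```

```text
(no output)
```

View pics/z6.png

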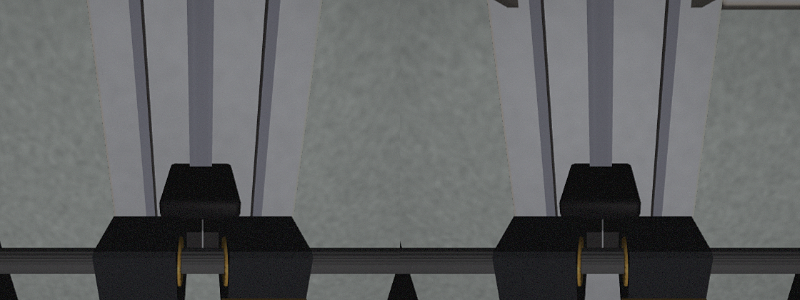

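Tracking straight, with the plate in contact. Now the final stretch to the stop.

```bash
python3 - <<'E'
from h import *
np.set_printoptions(precision=4,suppress=True)
hit=r.move_l(cab(-.062,.001,.026),.025,max_force=10); print(hit,tocab(monitor.current_tcp_pos()),monitor.current_contact_force())
snap("w12"); r.sleep(.3)
for n in("top","side"): cv2.imwrite(f"pics/{n}3.png",viewer.read_camera(n)[:,:,::-1])
print(monitor.current_clock(),tocab(monitor.current_tcp_pos()),monitor.current_contact_force())
E
python3 -c "
import cv2
a=cv2.imread('pics/w12.png');b=cv2.resize(cv2.imread('pics/side3.png')[120:250,180:320],(400,371))
cv2.imwrite('pics/z7.png',cv2.hconcat([cv2.resize(a,(400,300)),b[:300]]))"
```

```text
True (np.float64(-0.07753060063876377), np.float64(0.0012061978698459015), np.float64(0.025814791545126135)) [ 0.6272 -1.3987  1.6987]
26.975 (np.float64(-0.07783364493357121), np.float64(0.001947881265935461), np.float64(0.025094947534041553)) [ 0.4786 -0.4135 -0.149 ]
```

View pics/z7.png

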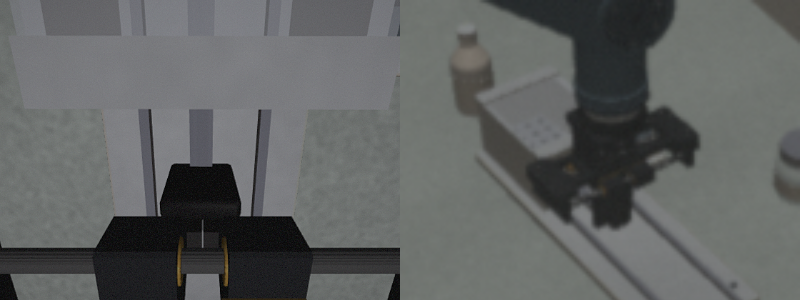

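```bash
python3 - <<'E'
from h import *
r.move_l(cab(-.13,0,.03),.1)
r.move_l(cab(-.13,0,.19),.2); r.sleep(.1)
snap("w13"); print(monitor.current_clock())
E
python3 -c "
import cv2
cv2.imwrite('pics/z8.png',cv2.resize(cv2.convertScaleAbs(cv2.imread('pics/w13.png')[:350],alpha=1.6),(800,500)))"
```

```text
28.75
```

View pics/z8.png

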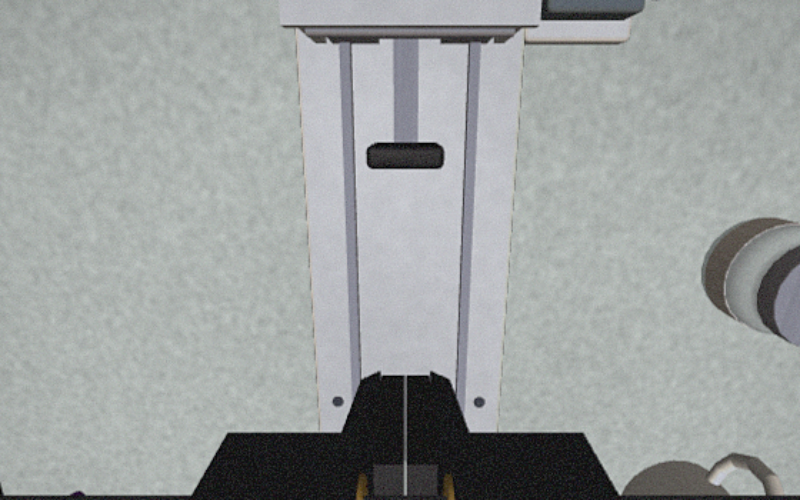

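```bash
python3 - <<'E'
from h import *
im,P=load("w13")
print("rear top",tocab(cast("wrist",(405/1.4286,168/1.4286),.065,P)),"front", tocab(cast("wrist",(405/1.4286,143/1.4286),.065,P)))
cv2.imwrite("pics/top4.png",viewer.read_camera("top")[:,:,::-1])
cv2.imwrite("pics/side4.png",viewer.read_camera("side")[:,:,::-1])
a=cv2.convertScaleAbs(cv2.imread("pics/top4.png")[150:245,130:305],alpha=1.3);b=cv2.convertScaleAbs(cv2.imread("pics/side4.png")[120:250,180:320],alpha=1.6)
cv2.imwrite("pics/z9.png",cv2.vconcat([cv2.resize(a,(560,304),interpolation=2),cv2.resize(b,(560,520),interpolation=2)[:290]]))
E
```

```text
rear top (np.float64(-0.0669926036120451), np.float64(0.0013163157525659748), np.float64(0.065)) front (np.float64(-0.05473411456467304), np.float64(0.0013233953587555088), np.float64(0.065))
```

View pics/z9.png

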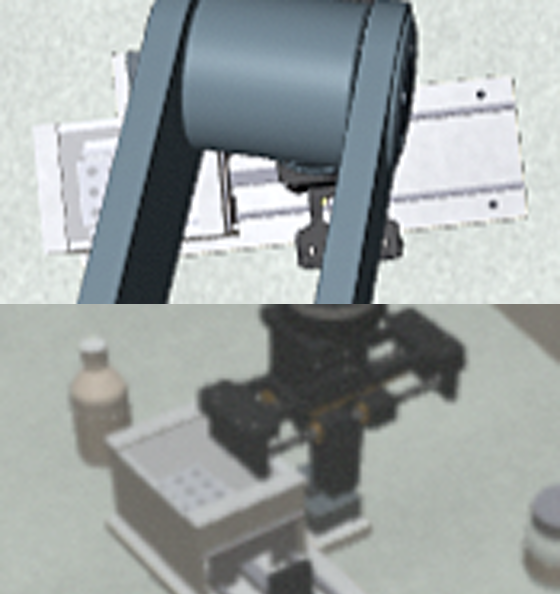

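Cassette home (rear face measured at -67 mm, expected -66) and flap shut. Now the lever.

```bash
python3 - <<'E'
from h import *
np.set_printoptions(precision=4,suppress=True)
im,P=load("w1"); print("ball",tocab(cast("wrist",(411,41),.107,P)))
r.move_l(cab(-.055,-.095,.19),.2)
r.move_l(cab(-.055,-.095,.102),.15); r.sleep(.1); snap("w14")
print(monitor.current_clock(),tocab(monitor.current_tcp_pos()))
E
```

```text
ball (np.float64(0.013557015570086782), np.float64(-0.0972846916578373), np.float64(0.10699999999999998))
30.4917 (np.float64(-0.05511512335093685), np.float64(-0.0960636737642234), np.float64(0.103690507982483))
```

View pics/w14.png

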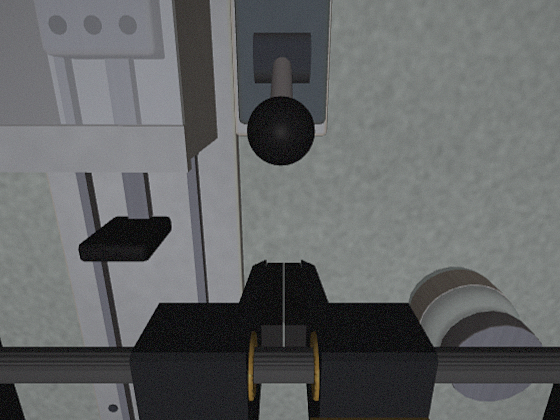

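The ball at (281,130) is dead ahead of the closed fingers (col 284), so I push it over.

```bash
python3 - <<'E'
from h import *
np.set_printoptions(precision=4,suppress=True)
hit=r.move_l(cab(.040,-.096,.102),.06,max_force=12); print(hit,tocab(monitor.current_tcp_pos()),monitor.current_contact_force())
if not hit:
    hit=r.move_l(cab(.072,-.096,.102),.03,max_force=6); print(hit,tocab(monitor.current_tcp_pos()),monitor.current_contact_force())
r.sleep(.2); snap("w15"); print(monitor.current_clock())
E
```

```text
False (np.float64(0.03978393060773784), np.float64(-0.0959631552124632), np.float64(0.10189442802826669)) [-0.3242  0.1867  0.4987]
True (np.float64(0.060616438806596944), np.float64(-0.09588122764527096), np.float64(0.10167347151494949)) [ 1.0551 -2.1824  2.668 ]
33.2
```

View pics/w15.png

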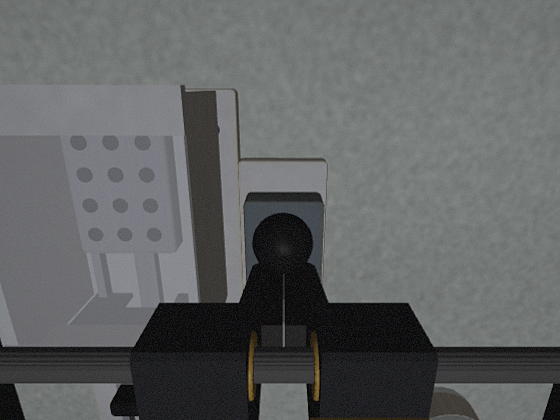

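```bash
python3 - <<'E'
from h import *
r.move_l(cab(-.02,-.096,.105),.12)
r.move_l(cab(-.06,-.06,.26),.2); r.sleep(.1); im,P=snap("w16")
m=im.copy()
r.move_ptp([.40,-.30,.30],down(np.radians(-60)))
r.sleep(.2)
for n in("top","side"): cv2.imwrite(f"pics/{n}5.png",viewer.read_camera(n)[:,:,::-1])
print(monitor.current_clock())
a=cv2.convertScaleAbs(cv2.imread("pics/top5.png")[150:245,90:305],alpha=1.3);b=cv2.convertScaleAbs(cv2.imread("pics/side5.png")[120:250,180:380],alpha=1.6)
cv2.imwrite("pics/z10.png",cv2.vconcat([cv2.resize(a,(600,265),interpolation=2),cv2.resize(b,(600,390),interpolation=2)[:330]]))
E
```

```text
37.1333
```

View pics/z10.png

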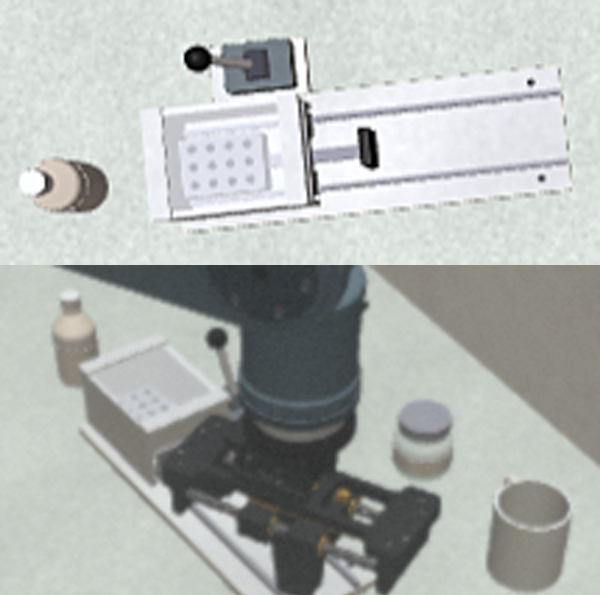

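View pics/w16.png

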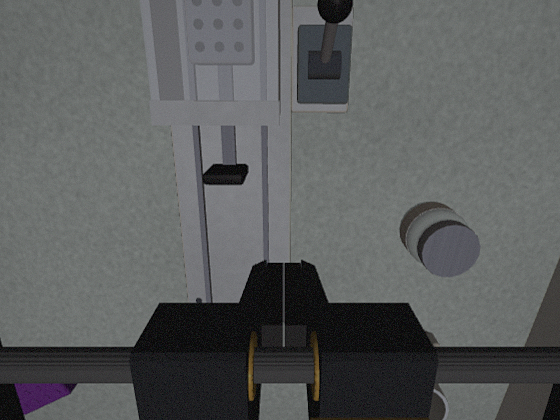

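View pics/top5.png

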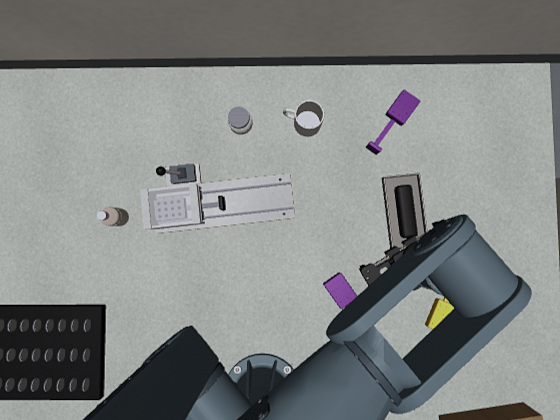

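```bash
python3 - <<'E'
from h import *
x=tocab(cast("top",(160.6,170.8),.107)); print(x, "angle",.5+np.arcsin(np.clip((x[0]-.045)/.08,-1,1)), monitor.current_contact_force(),monitor.current_clock())
job.finish_job()
E
```

```text
(np.float64(0.0802011707525776), np.float64(-0.09389617377754139), np.float64(0.10699999999999998)) angle 0.9556149701685906 [-0.11628034 -0.2816791   0.7129779 ] 37.1333
the job is handed in; nothing more can be done
```

The job is handed in at about 37 s of robot time, and my last checks showed every step met; the job gives no verdict.

- **Spectacle case:** lifted off the deck and placed in the tray. It lies flat, lengthways, inside the walls.
- **Cassette:** laid between the rails and pushed by its handle plate until it met the back stop. The plate's rear face measured 67 mm in front of the flap, against 66 mm nominal. The cassette looks level through the roof, and the flap looked shut around the stem. I judged the flap from pictures only, with no angle reading.
- **Start lever:** pushed until it hit its end stop. The ball's position in the top view gives about 0.96 rad, against a limit of 0.85.
- **Bystanders:** the bottle, mug and jar sit at the same pixels as at the start. The gripper ended clear of everything.

**Disagreements:**
- The top and wrist cameras differed by up to about 3 mm on the deck line. I used the wrist view and corrected it with the cassette in hand.
- A hand-read ball position from an early wrist picture was 7 mm off nominal along the cabinet's length. The push didn't depend on it.

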